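# Latch the binocular case and point out the loose monocular

## Robot

A 6-joint arm with a two-finger parallel gripper is mounted at the origin on the work surface. World frame = base frame: x ahead of the robot, y to its left, z up, the work surface at z = 0. Lengths are in m, angles in degrees, forces in N, time in s.
With the tool pointing down it reaches from about 0.35 to 0.875 m from the base axis. Payload 4.2 kg.
Tool frame: the origin (TCP) lies between the finger pads; the fingertips stand 25 mm ahead of it and the grasp point (between the pads) lies 6 mm ahead of it (r.tips_ahead is the distance from the TCP to the fingertips, in m); z points along the fingers, y is the direction in which the jaws open and shut (so a half turn about z gives the same grasp; the last joint's range is limited). The gripper opens to 87 mm and grips with 3 to 60 N. Pads are 19 mm wide; open, the fingers measure 117 mm over their backs; the gripper's body (75 mm by 190 mm) begins 51 mm behind the grasp point.
Start: joints at [90.791, 22.042, 0.453, 0, -68.411, -14.817], TCP at [0.151, 0.606, 0.248] pointing down, gripper open.
Joint ranges: [-179.83, 179.83], [-69.29, 118.12], [-61.27, 80.66], [-181.25, 117.63], [-171.15, -9.14], [-177.46, 177.46]. Speed limits (degrees/s): [159.86, 159.86, 180, 180, 180, 180].

## Interface

Orientations are given as a 3x3 rotation matrix whose columns are the frame's x, y, z axes.
In Python, from station import r, vision, finish_job gives the robot as it stands.
- The arm moves only by the shell command python3 -m jog 'ROWS'. ROWS is a JSON object of lists of equal length, an entry for each row: "rot": the turn, a rotation vector about the world's x, y, z in degrees, a list of three; "delta_pos": the shift along the world's x, y, z in mm, a list of three; "grip": the opening in per cent of the stroke, from 0 (shut) to 100 (fully open). A call has 1 to 10 rows; each row shifts and turns the commanded pose from where the row before left it; what a row does not reach is not made up. A row lasts 1/12 s, in which the tool goes at most 41.7 mm and 7.16 degrees, less where a joint would pass 70% of its speed; a pose out of reach is approached as far as the arm can. A call with a gripper value outside its range is refused whole. The fingers move at their own pace and stop on an object; the grip force is fixed at half the most. Time passes only in rows, so rows that do not move let the fingers close. It gives the time, the measured TCP pose, the force and the opening at its end, in the units of the state.
- r.sense(): the state, without advancing time (a new reading comes with each control period).
- vision.capture(name): name is "side" or "top" or "wrist"; returns a dict with "frame" (384x512x3 uint8, red, green, blue), "K" (3x3 intrinsics, pixels), "xyz" and "orientation" of the camera in the world. Camera axes: x right, y up, looking along -z (the intrinsics and any distortion apply to the point x, -y, -z); pixel columns grow to the right and rows downward; lengths in m; the calibration is good to about 2 mm. A picture is of the moment at which its call begins. There is no depth.
- finish_job(): hands the job in, once; it reports no verdict.
The state is a dict: "time_s": time; "joints": joint angles; "joint_velocities": joint speeds; "effort": joint torques, N m; "tcp_pos": TCP position; "ee_rot": TCP orientation; "wrist_force": force on the tool from outside, world axes, zero at the start; "moment": the same for the moment, N m; "gripper_width": opening from 0.0 (shut) to 1.0 (fully open).
Only numpy, scipy, OpenCV 4.12 (cv2) and the standard library are available. Lean on these libraries where they do the work, as an engineer would, in place of code of your own. Each camera call takes 0.05 s, during which the arm holds its last target. There are 200 camera calls.

## Task

Finish the stowage check before we cast off: with the fingertips press the raised latch of the blue binocular case down until it lies fully flat, then point out the black monocular that still lies loose on the chart table. To point, hold the fingertips two or three centimetres above the middle of the monocular, without touching it, for two seconds, and finish still pointing there. Pick nothing up, and leave the case and everything else where they are.

Things in the scene. Friction and masses are not known exactly. Their poses are not given: they have to be found in the camera images.
- case: Blue hard binocular case, 150 mm (its x) by 190 mm (its y) by 80 mm high, about 1 kg, standing loose on the table. Origin at the centre of its underside; its -x side, with the latch, is its front and faces roughly to the robot.
- latch (a joint): Black latch flap on the top of the case, with an orange patch. 0 = lying flat on the lid (snapped, a firm stop), positive = free end raised, in rad; it starts raised by 0.4 to 0.75 and stays where it is left. The hinge is stiff: some 3 N at the patch push it down, no spring brings it back. Flap 55 mm long from the hinge to the free end, 42 mm wide, 8 mm thick.
- latch_hinge (a point): Point on the latch's hinge line (which runs along the case's y), mid-width, 85 mm above the table; axes as the case's. The flap reaches from here towards the case's -x; lying flat its top is 89 mm above the table, and its free end hooks over the front edge of the case.
- latch_pad (a point): Centre of the orange patch (20 by 30 mm) on the flap's upper face, 30 mm from the hinge line; moves and turns with the flap.
- monocular_top (a point): Middle of the top of the black rubber-armoured monocular, 44 mm above the table. The monocular lies on the table along this point's x, 120 mm long, 44 mm wide and high, eyepiece to -x; loose, 260 g.
- torch: Bystander: torch lying on the table along its x, aluminium barrel with yellow square ends, 112 mm long, 36 mm wide and high. Origin under its middle.
- compass: Bystander: round orange hand compass with a white dial, 72 mm across, 28 mm high. Origin at the centre of its underside.
- coaster: Bystander: green ceramic coaster, 100 mm across, 8 mm high, with the mug on it. Origin at the centre of its underside.
- mug: Bystander: stainless steel mug on the coaster, 78 mm across, 90 mm high, handle to its +y. Origin at the centre of its underside.
- rule: Bystander: amber clear parallel rule with two black knobs, 240 mm long along its y, 36 mm wide, 16 mm high over the knobs. Origin at the centre of its underside.
- pencil_pot: Bystander: brass pencil pot, 72 mm across, with pencils up to 155 mm above the table. Origin at the centre of its underside.
Mind the look-alikes: they are no part of the job. There is more than one size of the case; the one meant has the size given above. Leave any pink look-alike of the part that bears monocular_top alone.

How it is judged (in metres and radians):
On the way, in this order (a step that is already met when the one before it is completed fails the run):
1. the latch is pressed down flat (value of joint latch below 0.06 rad), for 0.2 s.
2. the fingertips point at the middle of the monocular from just above it, and dwell there (horizontal distance between the grasp point and monocular_top below 0.03 m and z of the grasp point in the frame of monocular_top between 0.01 and 0.085 m), for 1.5 s.
At the end, for the whole second after the job is handed in: The latch lies flat (within 0.06 rad), the case is within 30 mm of where it stood, the monocular is untouched (within 10 mm), and the hand still points: the grasp point between the fingers is within 30 mm of the monocular's middle seen from above, and 10 to 85 mm above its top (all of step 2 and value of joint latch below 0.06 rad and linear speed of case below 0.02 m/s and distance of case from where it was at the start of the episode below 0.03 m and distance of monocular_top from where it was at the start of the episode below 0.01 m).
It fails at once if the monocular is touched (contact force between any of the fingers, the arm and monocular above 0.2 N).
It fails at once if the monocular is moved more than 10 mm (distance of monocular_top from where it was at the start of the episode above 0.01 m).
It fails at once if the case is lifted or tipped (height (world z) of case above 0.012 m or angle between case's own z axis and vertical above 0.12 rad).
It fails at once if the case is pushed more than 30 mm (distance of case from where it was at the start of the episode above 0.03 m).
It fails at once if a bystander (torch, compass, coaster, mug, rule or pencil pot) is moved more than 20 mm (distance of any of torch, compass, coaster, mug, rule, pencil_pot from where it was at the start of the episode above 0.02 m).
It also fails if it takes over 40 s, if anything falls off the work surface, if the arm or the gripper's body presses on something with over 40 N, if the wrist force passes 120 N, or if a joint passes its speed limit or range.

## Working session

There is one attempt and no reset: what is moved stays moved. The work goes in short steps, Python scripts to look and compute and a shell command to move; the robot and the scene stay as the last step left them, time stands still between calls to the robot, and variables do not carry over. Pictures are saved under pics/ and viewed, about 8 in all and at most 12, crops included, and the job is handed in when it is done.

```bash
mkdir -p pics
cat > h.py <<'E'
import numpy as np,cv2
from station import r,vision,finish_job
def cap(n,f):
    c=vision.capture(n); cv2.imwrite(f'pics/{f}.png',c['frame'][:,:,::-1]); np.savez(f'pics/{f}.npz',**{k:c[k] for k in('frame','K','xyz','orientation')},dist=np.array(c.get('distortion',np.zeros(5)),float)); return c
def ld(f): return dict(np.load(f'pics/{f}.npz'))
def ray(c,u,v):
    p=cv2.undistortPoints(np.array([[[u,v]]],float),c['K'],c['dist'])[0,0]
    return np.array(c['orientation'])@np.array([p[0],-p[1],-1.])
def onz(c,u,v,z):
    d=ray(c,u,v);o=np.array(c['xyz']);return o+d*(z-o[2])/d[2]
def tri(c1,p1,c2,p2):
    d1,d2=ray(c1,*p1),ray(c2,*p2);o1,o2=c1['xyz'],c2['xyz']
    s=np.linalg.lstsq(np.c_[d1,-d2],o2-o1,rcond=None)[0]
    a,b=o1+s[0]*d1,o2+s[1]*d2;return (a+b)/2,np.linalg.norm(a-b)
E
python3 - <<'E'
from h import *
for n in('top','side'):
    c=cap(n,n+'0');print(n,c.keys(),c['K'],c['xyz'],c['orientation'])
a=cv2.imread('pics/top0.png');b=cv2.imread('pics/side0.png')
for n in('top','side'):
    cv2.imwrite(f'pics/{n}0b.png',cv2.resize(cv2.imread(f'pics/{n}0.png'),(800,600),interpolation=cv2.INTER_CUBIC))
print(r.sense())
E
```

```text
top dict_keys(['frame', 'K', 'xyz', 'orientation']) [[477.61637282   0.         257.99361654]
 [  0.         477.61637282 185.34449477]
 [  0.           0.           1.        ]] [ 0.19599024 -0.05523963  1.42787494] [[ 4.53528271e-03  9.78447743e-01 -2.06444778e-01]
 [-9.99989210e-01  4.64526197e-03  4.80144164e-05]
 [ 1.00596967e-03  2.06442332e-01  9.78458252e-01]]
side dict_keys(['frame', 'K', 'xyz', 'orientation']) [[395.3322349    0.         255.19922038]
 [  0.         395.3322349  188.75011918]
 [  0.           0.           1.        ]] [0.29893751 0.70380346 0.75947945] [[-0.96960885  0.16926667 -0.17665638]
 [-0.24440488 -0.63713036  0.73097958]
 [ 0.01117733  0.75193995  0.65913684]]
{'time_s': 0.1, 'joints': array([ 9.07918871e+01,  2.20854418e+01,  3.86546328e-01, -2.41034455e-02,
       -6.84133202e+01, -1.48149887e+01]), 'joint_velocities': array([-0.02474806, -0.13043317,  0.17349492,  0.07898716,  0.03069449,
        0.0099501 ]), 'effort': array([-8.78008832e-04, -3.91687775e+01,  1.87936538e+01,  4.23205554e+00,
        1.34552483e-02, -7.47124636e-05]), 'tcp_pos': array([0.15133071, 0.60588046, 0.24657448]), 'ee_rot': array([[ 9.70160519e-01, -2.42463264e-01, -3.64073503e-04],
       [-2.42463507e-01, -9.70158540e-01, -1.96372054e-03],
       [ 1.22921074e-04,  1.99339868e-03, -9.99998006e-01]]), 'wrist_force': array([-0.01062089,  0.37422033, -1.08990088]), 'moment': array([ 0.01754673, -0.0015387 , -0.01808206]), 'gripper_width': 1.0024401048194318}
```

View pics/top0b.png

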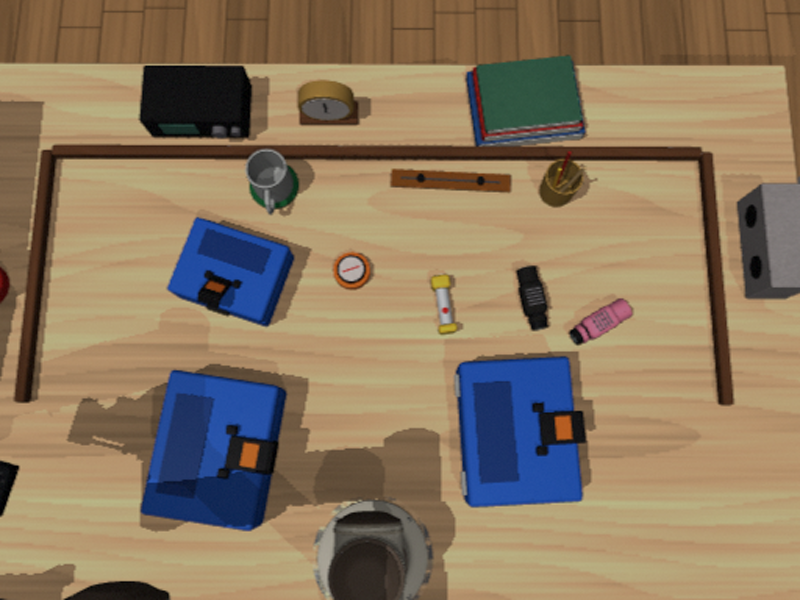

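View pics/side0b.png

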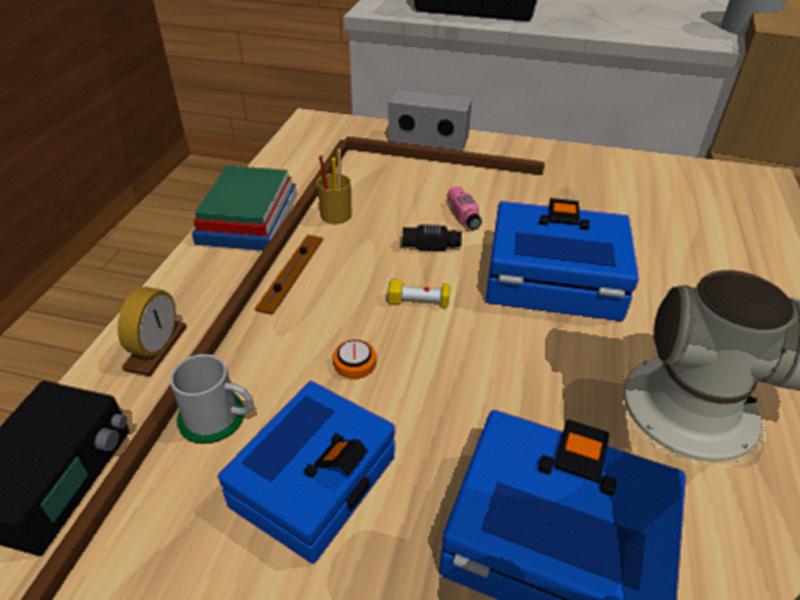

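The top view shows three blue cases. The small one (235,270) is the candidate, with its latch patch at (216,287). The black monocular is at (533,297) and the pink look-alike at (601,321). The side view shows the same: small case (310,470) with patch (337,453), monocular (431,238).

```bash
cat > m.py <<'E'
from h import *
t,s=ld('top0'),ld('side0')
S=.64
def comp(c,lo,hi,at,k=5):
    hsv=cv2.cvtColor(c['frame'],cv2.COLOR_RGB2HSV);m=cv2.inRange(hsv,lo,hi)
    m=cv2.morphologyEx(m,cv2.MORPH_CLOSE,np.ones((k,k)))
    n,L,st,ce=cv2.connectedComponentsWithStats(m)
    i=1+np.argmin([np.hypot(*(ce[j]-np.array(at)*S))+(1e3 if st[j,4]<15 else 0) for j in range(1,n)])
    pts=cv2.findNonZero((L==i).astype(np.uint8)); return ce[i],st[i],cv2.minAreaRect(pts)
O=((6,150,90),(20,255,255)); B=((100,120,30),(130,255,255)); K=((0,0,0),(180,140,62))
for nm,pt,ps in(('small',(216,287),(337,453)),('left',(249,456),(583,445)),('right',(563,429),(565,210))):
    a,b=comp(t,*O,pt),comp(s,*O,ps); p,e=tri(t,a[0],s,b[0]); print(nm,'patch',p.round(4),'gap',round(e,4),a[1],b[1])
for nm,at in(('small',(235,270)),('left',(210,450)),('right',(525,430))):
    a=comp(t,*B,at,15); q=np.array([onz(t,*x,.08)[:2] for x in cv2.boxPoints(a[2])])
    print(nm,'ctr',q.mean(0).round(4),q.round(3).tolist(),'sides',np.linalg.norm(q[1]-q[0]).round(3),np.linalg.norm(q[2]-q[1]).round(3))
a,b=comp(t,*K,(533,297)),comp(s,*K,(431,238)); print(a,b)
q=np.array([onz(t,*x,.022)[:2] for x in cv2.boxPoints(a[2])]);print('mono',q.mean(0).round(4),q.round(3).tolist(),'sides',np.linalg.norm(q[1]-q[0]).round(3),np.linalg.norm(q[2]-q[1]).round(3))
print('tri',tri(t,a[2][0],s,b[2][0]), 'side',onz(s,*b[2][0],.022))
E
python3 m.py
```

```text
small patch [0.4784 0.2857 0.1093] gap 0.0014 [132 180  12   7  49] [208 283  14  11  65]
left patch [0.1819 0.2081 0.1182] gap 0.0007 [153 283  13  17 166] [362 277  23  18 263]
right patch [ 0.2307 -0.3321  0.1174] gap 0.0007 [355 266  12  16 161] [354 130  15   7  85]
small ctr [0.5167 0.2649] [[0.474, 0.381], [0.624, 0.343], [0.558, 0.146], [0.411, 0.189]] sides 0.155 0.208
left ctr [0.1926 0.2785] [[0.084, 0.399], [0.338, 0.37], [0.3, 0.154], [0.048, 0.191]] sides 0.256 0.22
right ctr [ 0.2274 -0.2609] [[0.347, -0.15], [0.362, -0.361], [0.107, -0.367], [0.094, -0.165]] sides 0.211 0.254
(array([340.55268022, 189.90942699]), array([331, 170,  20,  41, 541], dtype=int32), ((340.6647033691406, 190.24118041992188), (40.02367401123047, 15.076668739318848), 77.47119140625)) (array([275.28742515, 152.30339321]), array([257, 145,  38,  16, 501], dtype=int32), ((275.5, 152.5), (15.0, 37.0), 90.0))
mono [ 0.4793 -0.3035] [[0.534, -0.27], [0.544, -0.315], [0.425, -0.337], [0.414, -0.293]] sides 0.046 0.122
tri (array([ 0.47867803, -0.30420081,  0.01850156]), np.float64(0.0015586445036371993)) side [ 0.4770327  -0.29926565  0.022     ]
```

Run:
```python
import cv2,numpy as np
t=cv2.imread('pics/top0.png')[135:215,100:195];s=cv2.imread('pics/side0.png')[240:360,135:260]
m=cv2.imread('pics/top0.png')[160:225,315:410]
f=lambda x:cv2.resize(x,(400,int(400*x.shape[0]/x.shape[1])),interpolation=cv2.INTER_CUBIC)
a,b,c=f(t),f(s),f(m)
o=np.zeros((600,800,3),np.uint8);o[:a.shape[0],:400]=a;o[:b.shape[0],400:]=b[:600]
h=600-a.shape[0];k=min(h,c.shape[0]);o[a.shape[0]:a.shape[0]+k,:400]=c[:k]
cv2.imwrite('pics/crop1.png',o);print(a.shape,b.shape,c.shape)
```

```text
(336, 400, 3) (384, 400, 3) (273, 400, 3)
```

View pics/crop1.png

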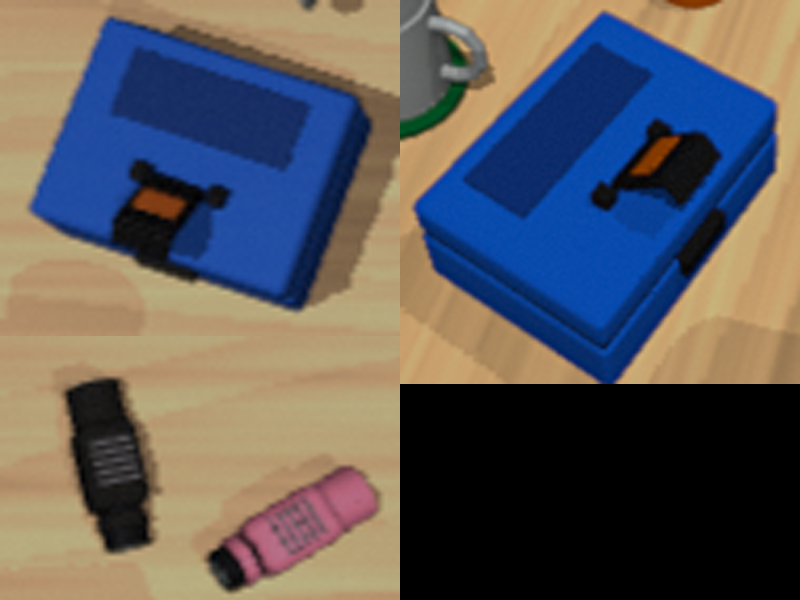

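The crops confirm the small case (sides 0.155 × 0.208 at lid height, against 0.25 for the others) and its raised latch (patch z 109 mm, about 0.73 rad). The monocular measures 0.12 × 0.046 at (0.479,-0.304). I'll press at about (0.467,0.289).

```bash
python3 -m jog '{"rot":[[0,0,0],[0,0,0],[0,0,0],[0,0,0],[0,0,0],[0,0,0],[0,0,0],[0,0,0],[0,0,-2],[0,0,-2]],"delta_pos":[[25,-25,0],[25,-25,0],[25,-25,0],[25,-25,0],[25,-25,0],[25,-25,0],[25,-25,0],[25,-25,0],[25,-25,0],[25,-25,0]],"grip":[0,0,0,0,0,0,0,0,0,0]}'
python3 -m jog '{"rot":[[0,0,0],[0,0,0],[0,0,0],[0,0,0],[0,0,0],[0,0,0]],"delta_pos":[[22,-22,-15],[22,-23,-15],[22,-22,-15],[0,0,-15],[0,0,-10],[0,0,0]],"grip":[0,0,0,0,0,0]}'
python3 - <<'E'
from h import *
print(r.sense())
c=cap('side','side1');d=cap('top','top1')
f=lambda x:cv2.resize(x,(400,300*1),interpolation=cv2.INTER_CUBIC)
a=cv2.resize(c['frame'][190:350,110:320],(400,305));b=cv2.resize(d['frame'][90:250,60:270],(400,305))
cv2.imwrite('pics/c2.png',np.hstack([a,b])[:,:,::-1])
E
```

```text
time_s: 0.93
tcp_pos: [0.4022, 0.3547, 0.2473]
ee_rot: [[0.95, -0.311, -0.001], [-0.311, -0.95, -0.0], [-0.0, 0.001, -1.0]]
wrist_force: [0.2, 0.6, 0.2]
gripper_width: 0.325
time_s: 1.43
tcp_pos: [0.4663, 0.288, 0.1748]
ee_rot: [[0.951, -0.311, -0.004], [-0.311, -0.951, -0.004], [-0.003, 0.005, -1.0]]
wrist_force: [0.4, 0.2, -0.4]
gripper_width: 0.008
{'time_s': 1.4333, 'joints': array([ 48.63001564,  18.48768794, -16.18350521,  -0.05947008,
       -55.65950769,  23.30755771]), 'joint_velocities': array([ 1.38749095, -1.64536112,  2.51999432,  1.08625619, -1.84182437,
        0.0493548 ]), 'effort': array([-5.19484375e-01, -3.41768324e+01,  1.70439899e+01,  3.85645419e+00,
        2.54086051e-01,  4.45620914e-03]), 'tcp_pos': array([0.46627   , 0.28801886, 0.1748052 ]), 'ee_rot': array([[ 0.95052995, -0.31060093, -0.00445768],
       [-0.31061777, -0.95052745, -0.00376486],
       [-0.00306778,  0.00496325, -0.99998298]]), 'wrist_force': array([ 0.37567297,  0.15280917, -0.43312373]), 'moment': array([-0.02448898,  0.07584908, -0.01843903]), 'gripper_width': 0.007756217556926044}
```

View pics/c2.png

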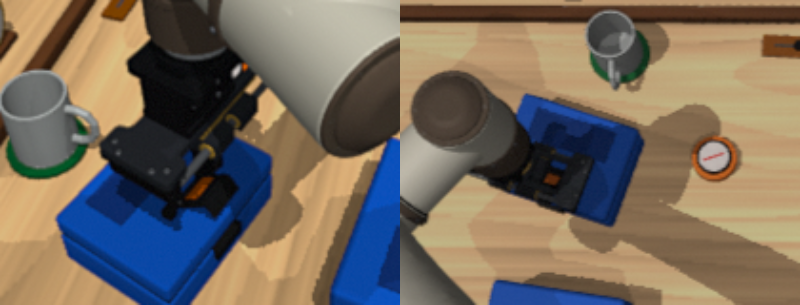

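The views show the closed fingers over the patch, clear of the mug. Now I'll press down gently.

```bash
python3 -m jog '{"rot":[[0,0,0],[0,0,0],[0,0,0],[0,0,0]],"delta_pos":[[0,0,-8],[0,0,-8],[0,0,-6],[0,0,-6]],"grip":[0,0,0,0]}'
python3 -m jog '{"rot":[[0,0,0],[0,0,0],[0,0,0],[0,0,0],[0,0,0]],"delta_pos":[[0,0,-6],[0,0,-6],[0,0,-6],[0,0,-6],[0,0,-4]],"grip":[0,0,0,0,0]}'
python3 -m jog '{"rot":[[0,0,0],[0,0,0],[0,0,0]],"delta_pos":[[0,0,-2],[0,0,-2],[0,0,0]],"grip":[0,0,0]}'
```

```text
time_s: 1.87
tcp_pos: [0.4671, 0.2897, 0.149]
ee_rot: [[0.951, -0.309, -0.0], [-0.309, -0.951, 0.0], [-0.0, -0.0, -1.0]]
wrist_force: [-1.4, -0.1, 3.4]
gripper_width: 0.01
time_s: 2.28
tcp_pos: [0.4673, 0.2893, 0.1208]
ee_rot: [[0.951, -0.31, -0.0], [-0.31, -0.951, -0.0], [-0.0, 0.0, -1.0]]
wrist_force: [-1.2, 0.6, 1.5]
gripper_width: 0.006
time_s: 2.53
tcp_pos: [0.4673, 0.2892, 0.117]
ee_rot: [[0.951, -0.31, -0.001], [-0.31, -0.951, -0.001], [-0.0, 0.001, -1.0]]
wrist_force: [-0.6, 0.0, -0.3]
gripper_width: 0.001
```

```bash
python3 -m jog '{"rot":[[0,0,0],[0,0,0],[0,0,0],[0,0,0]],"delta_pos":[[0,0,-2],[0,0,-2],[0,0,-1],[0,0,0]],"grip":[0,0,0,0]}'
```

```text
time_s: 2.87
tcp_pos: [0.4674, 0.2893, 0.1142]
ee_rot: [[0.951, -0.309, 0.0], [-0.309, -0.951, -0.0], [0.0, 0.0, -1.0]]
wrist_force: [-4.8, -1.3, 10.1]
gripper_width: 0.008
```

Firm stop at tip height 89.2 mm, which is where the flap should lie flat. I'll press slightly harder, hold, then lift and look.

```bash
python3 -m jog '{"rot":[[0,0,0],[0,0,0],[0,0,0],[0,0,0],[0,0,0]],"delta_pos":[[0,0,-1],[0,0,0],[0,0,0],[0,0,0],[0,0,0]],"grip":[0,0,0,0,0]}'
python3 -m jog '{"rot":[[0,0,0],[0,0,0],[0,0,0],[0,0,0],[0,0,0],[0,0,0],[0,0,0],[0,0,0],[0,0,0],[0,0,0]],"delta_pos":[[0,0,10],[0,0,20],[0,0,30],[0,0,30],[0,-30,10],[0,-30,0],[0,-30,0],[0,-30,0],[0,-30,0],[0,-30,0]],"grip":[0,0,0,0,0,0,0,0,0,0]}'
python3 -m jog '{"rot":[[0,0,0],[0,0,0],[0,0,0],[0,0,0],[0,0,0],[0,0,0],[0,0,0]],"delta_pos":[[0,-30,0],[0,-30,0],[0,-30,0],[0,-30,0],[0,-30,0],[0,-30,0],[0,0,0]],"grip":[0,0,0,0,0,0,0]}'
python3 - <<'E'
from h import *
c=cap('side','side2');d=cap('top','top2')
a=cv2.resize(c['frame'][190:370,110:320],(400,343));b=cv2.resize(d['frame'][90:250,60:270],(400,343))
cv2.imwrite('pics/c3.png',np.hstack([a,b])[:,:,::-1])
E
sed -e "s/ld('top0'),ld('side0')/ld('top2'),ld('side2')/" m.py > m2.py; python3 m2.py | grep -E 'small|mono'
```

```text
time_s: 3.28
tcp_pos: [0.4674, 0.2894, 0.1141]
ee_rot: [[0.951, -0.309, 0.001], [-0.309, -0.951, 0.0], [0.001, -0.0, -1.0]]
wrist_force: [-6.2, -1.1, 15.0]
gripper_width: 0.005
time_s: 4.12
tcp_pos: [0.4672, 0.1078, 0.2117]
ee_rot: [[0.951, -0.309, 0.0], [-0.309, -0.951, 0.0], [0.0, -0.0, -1.0]]
wrist_force: [0.2, 0.6, -0.3]
gripper_width: 0.005
time_s: 4.7
tcp_pos: [0.4669, -0.0743, 0.2115]
ee_rot: [[0.949, -0.314, -0.0], [-0.314, -0.949, -0.001], [-0.0, 0.001, -1.0]]
wrist_force: [-0.7, -0.2, 0.3]
gripper_width: 0.003
small patch [0.4693 0.2889 0.0891] gap 0.0006 [132 183  12  10  83] [211 289  17  16 158]
small ctr [0.5171 0.2691] [[0.474, 0.381], [0.622, 0.344], [0.559, 0.155], [0.413, 0.196]] sides 0.153 0.199
mono [ 0.4797 -0.3031] [[0.534, -0.269], [0.545, -0.315], [0.425, -0.337], [0.415, -0.292]] sides 0.047 0.122
```

View pics/c3.png

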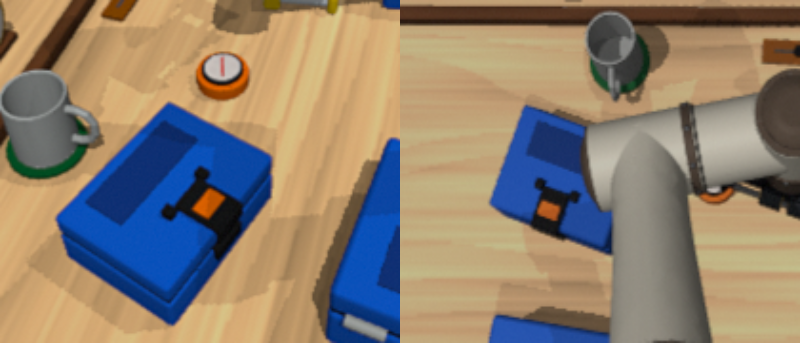

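The latch lies flat: patch at z 89.1 mm at the predicted spot, case not moved. Next I go over the monocular and come down vertically.

```bash
python3 -m jog '{"rot":[[0,0,0],[0,0,0],[0,0,0],[0,0,0],[0,0,0],[0,0,0],[0,0,0],[0,0,0],[0,0,0]],"delta_pos":[[2,-29,0],[2,-29,0],[2,-29,0],[2,-29,0],[2,-29,0],[2,-29,0],[0,-29,0],[0,-26,0],[0,0,0]],"grip":[0,0,0,0,0,0,0,0,0]}'
python3 -m jog '{"rot":[[0,0,0],[0,0,0],[0,0,0],[0,0,0],[0,0,0],[0,0,0],[0,0,0]],"delta_pos":[[0,0,-20],[0,0,-20],[0,0,-20],[0,0,-15],[0,0,-10],[0,0,-5],[0,0,0]],"grip":[0,0,0,0,0,0,0]}'
python3 - <<'E'
from h import *
c=cap('side','side3');d=cap('top','top3')
a=cv2.resize(c['frame'][70:250,200:410],(400,343));b=cv2.resize(d['frame'][100:280,250:460],(400,343))
cv2.imwrite('pics/c4.png',np.hstack([a,b])[:,:,::-1])
E
```

```text
time_s: 5.55
tcp_pos: [0.4801, -0.3021, 0.2111]
ee_rot: [[0.95, -0.312, -0.0], [-0.312, -0.95, -0.001], [0.0, 0.001, -1.0]]
wrist_force: [0.3, 0.7, -0.1]
gripper_width: 0.003
time_s: 6.13
tcp_pos: [0.4794, -0.2988, 0.1206]
ee_rot: [[0.951, -0.308, -0.002], [-0.308, -0.951, 0.001], [-0.002, 0.0, -1.0]]
wrist_force: [-0.7, 0.3, -0.2]
gripper_width: 0.001
```

View pics/c4.png

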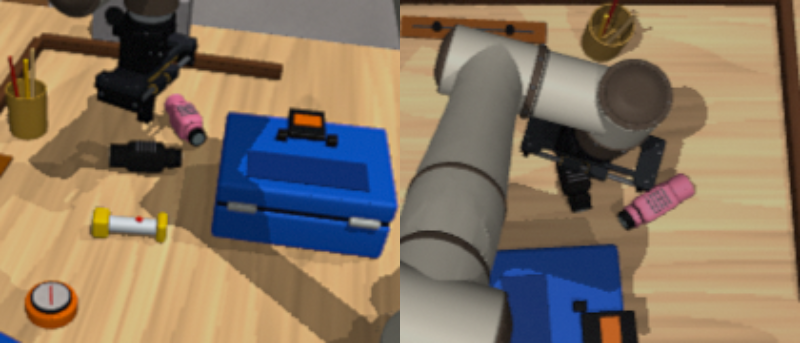

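The fingertips are over the middle of the black monocular, clear of everything. Last 25 mm down, then hold.

```bash
python3 -m jog '{"rot":[[0,0,0],[0,0,0],[0,0,0],[0,0,0],[0,0,0],[0,0,0]],"delta_pos":[[0,-2,-7],[0,-2,-7],[0,0,-6],[0,0,-4],[0,0,0],[0,0,0]],"grip":[0,0,0,0,0,0]}'
for i in 1 2 3; do python3 -m jog '{"rot":[[0,0,0],[0,0,0],[0,0,0],[0,0,0],[0,0,0],[0,0,0],[0,0,0],[0,0,0],[0,0,0],[0,0,0]],"delta_pos":[[0,0,0],[0,0,0],[0,0,0],[0,0,0],[0,0,0],[0,0,0],[0,0,0],[0,0,0],[0,0,0],[0,0,0]],"grip":[0,0,0,0,0,0,0,0,0,0]}'; done
python3 - <<'E'
from h import *
c=cap('side','side4');d=cap('top','top4')
a=cv2.resize(c['frame'][70:250,200:410],(400,343));b=cv2.resize(c['frame'][190:370,110:320],(400,343))
cv2.imwrite('pics/c5.png',np.hstack([a,b])[:,:,::-1])
E
sed -e "s/ld('top0'),ld('side0')/ld('top4'),ld('side4')/" m.py > m2.py; python3 m2.py | grep -E 'small'
```

```text
time_s: 6.73
tcp_pos: [0.4793, -0.3037, 0.0971]
ee_rot: [[0.951, -0.31, -0.001], [-0.31, -0.951, 0.0], [-0.001, 0.0, -1.0]]
wrist_force: [0.5, 0.5, 0.4]
gripper_width: 0.002
time_s: 7.57
tcp_pos: [0.4794, -0.3036, 0.0975]
ee_rot: [[0.951, -0.309, -0.0], [-0.309, -0.951, 0.0], [-0.0, 0.0, -1.0]]
wrist_force: [0.6, 1.0, 0.1]
gripper_width: 0.007
time_s: 8.4
tcp_pos: [0.4794, -0.3037, 0.0976]
ee_rot: [[0.951, -0.309, 0.0], [-0.309, -0.951, -0.0], [0.0, -0.0, -1.0]]
wrist_force: [1.1, -0.1, -0.5]
gripper_width: 0.005
time_s: 9.23
tcp_pos: [0.4794, -0.3036, 0.0975]
ee_rot: [[0.951, -0.309, -0.0], [-0.309, -0.951, 0.0], [-0.0, 0.0, -1.0]]
wrist_force: [0.0, -0.5, 0.2]
gripper_width: 0.004
small patch [0.4693 0.2889 0.0891] gap 0.0007 [132 183  12  10  83] [211 289  17  16 160]
small ctr [0.5163 0.265 ] [[0.474, 0.381], [0.623, 0.343], [0.557, 0.147], [0.411, 0.189]] sides 0.154 0.207
```

View pics/c5.png

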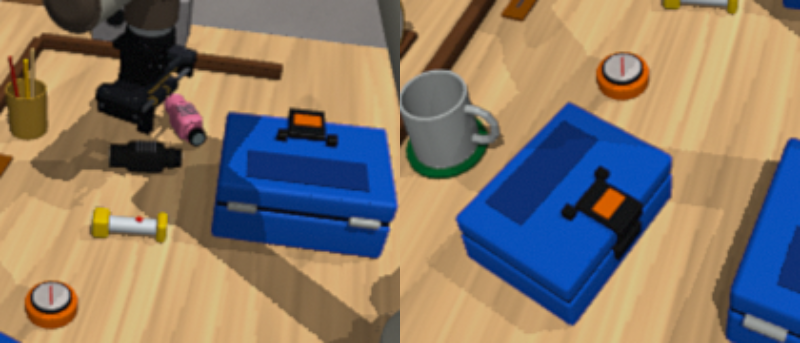

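The tips hover above the monocular's middle without touching it, the latch is flat, and nothing has been displaced. Handing in.

```bash
python3 -c "from station import finish_job; print(finish_job())"
```

```text
the job is handed in; nothing more can be done
None
```

I pressed the latch of the small blue case flat with closed fingertips. I then held the tips above the middle of the black monocular for over two seconds and handed in still pointing there. The hand-in gave no verdict.

- **Latch:** the tips met a firm stop at 89 mm above the table, pressing with 15 N. The orange patch measured z 89.1 mm afterwards and again at the end, which is the flat height.
- **Case:** its measured centre stayed within about 1 mm of where it started. One mid-run reading differed by 4 mm because the arm hid part of the case.
- **Pointing:** the tips were about 28 mm above the monocular's top and within about 1 mm of its measured middle. The side camera alone put that middle about 5 mm away, still well inside the 30 mm allowed.
- **Monocular and bystanders:** wrist force while pointing stayed at noise level (about 1 N), and the final picture shows a clear gap above the monocular. I re-measured the monocular only before the final approach (unchanged within 1 mm); I judged the bystanders from the pictures by eye, and the final one left the rule, pot and coaster partly or wholly out of frame.

No check failed.

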